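# Seat the tapered basting jar in its sprung funnel stand

### The arm

A 7-joint arm with a two-finger parallel gripper is mounted at the origin on the work surface. World frame = base frame: x ahead of the robot, y to its left, z up, the work surface at z = 0. Lengths are in m, angles in rad, forces in N, time in s.
With the tool pointing down it reaches from about 0.425 to 0.95 m from the base axis. Payload 4.7 kg.
Tool frame: the origin (TCP) lies midway between the tips of the shut fingers; the grasp point (between the pads) lies 19 mm behind it; z points along the fingers, x is the direction in which the jaws open and shut, and the axes are right-handed (so a half turn about z gives the same grasp; the last joint's range is limited). The gripper opens to 87 mm and grips with 3 to 60 N. Pads are 19 mm wide; open, the fingers measure 117 mm over their backs; the gripper's body (75 mm by 190 mm) begins 51 mm behind the grasp point.
Start: joints at [1.184, 0.469, -0.049, 1.532, 0.024, 1.141, -0.082], TCP at [0.236, -0.632, 0.223] pointing down, gripper open.
Joint ranges: [-2.59, 2.59], [-0.33, 1.99], [-1.39, 1.29], [0.1, 2.45], [-1.04, 4.18], [0.21, 1.99], [-2.66, 2.66]. Speed limits (rad/s): [2.57, 2.57, 3.14, 3.14, 3.14, 3.14, 3.14].

### API

Orientations are given as a unit quaternion [w, x, y, z].
In Python, from cell import get_obs, grab_frame, get_calibration, job_done gives the robot as it stands.
- The arm moves only by the tool carry_out, never from a script. Its argument "deltas" is a list of rows, each a list of 3 entries, a list of its own where there are three numbers: the turn, a rotation vector about the tool's x, y, z in rad, then the shift along the tool's x, y, z in m, then the finger opening in m, from 0 to 0.087. A call has 1 to 12 rows; each row shifts and turns the commanded pose from where the row before left it, along the tool's axes as they then stand; what a row does not reach is not made up. A row lasts 1/10 s, in which the tool goes at most 50 mm and 8.59 degrees, less where a joint would pass 70% of its speed; a pose out of reach is approached as far as the arm can. A call with a gripper value outside its range is refused whole. The fingers move at their own pace and stop on an object; "newtons" is the grip in N (left out, the last holds). Time passes only in rows, so rows that do not move let the fingers close. It gives the time, the measured TCP pose, the force and the opening at its end, in the units of the state.
- get_obs(): the state, without advancing time (a new reading comes with each control period).
- grab_frame(name): name is "scene" or "top"; returns (picture, depth): 400x640x3 uint8, red, green, blue; 400x640 float32, m along the optical axis (not along the pixel's ray), 0 where there is no reading.
- get_calibration(name): a dict with "mtx" (3x3 intrinsics, pixels), "rvec" (rotation vector, rad) and "tvec" (3), from world to camera coordinates, as OpenCV has them. Camera axes: x right, y down, z forward; pixel columns grow to the right and rows downward; lengths in m; the calibration is good to about 2 mm. A picture is of the moment at which its call begins. get_calibration takes no time and is no camera call.
- job_done(): hands the job in, once; it reports no verdict.
The state is a dict: "t": time; "joints": joint angles; "joint_vel": joint speeds; "joint_efforts": joint torques, N m; "position": TCP position; "tcp_rot": TCP orientation; "wrist_force": force on the tool from outside, world axes, zero at the start; "wrist_torque": the same for the moment, N m; "width": finger opening in m.
Only numpy, scipy, OpenCV 4.12 (cv2) and the standard library are available. Lean on these libraries where they do the work, as an engineer would, in place of code of your own. Each camera call takes 0.05 s, during which the arm holds its last target.

### The job

Put the tapered frosted glass jar upright into the funnel of the steel stand and let go, so that it centres itself. Then press straight down on its cap until the funnel has sunk to its stop and pushes back firmly, about 15 newtons, and leave the jar sitting there free; the glass must never bear more than 30 newtons, and the other things on the shelf stay where they are.

Things in the scene. Friction and masses are not known exactly. Their poses are not given: they have to be found in the camera images.
- jar_center (a point): The tapered frosted glass jar, loose, upright, about 0.3 kg, 104 mm high: a cone 44 mm across at the foot widening evenly to 84 mm at 40 mm up, straight to 58 mm up, a shoulder narrowing to 66 mm up, then its steel cap. This point is on its axis 52 mm above the foot and 52 mm below the cap's top; z is its axis, up. The straight-sided jar has the same cap but no taper.
- jar_cap (a point): Point on the tapered jar's axis half-way up its plain steel cap, a cylinder 36 mm across and 38 mm high with a flat top (66 to 104 mm above the foot), fixed to the jar and good to grip. 85 mm above the jar's foot, 19 mm below the cap's top.
- jar: The same tapered jar; origin at the centre of its foot, z up its axis.
- stand: Fixed steel stand. Round base plate 144 mm across, 8 mm thick; three upright rods 10 mm across on a circle of 62 mm radius, tops 84 mm above the shelf; between them a steel funnel, open above, inside a cone matching the jar's: 56 mm across at the bottom, 84 mm at the top, 28 mm deep, 100 mm across outside. Origin at the centre of the underside; z up, the funnel's axis.
- stand_low (a point): Fixed point on the stand's axis 40 mm above the shelf, for telling the funnel's heights, which are not measured and differ each time. The funnel's top edge starts 70 to 110 mm above the shelf, so a jar put into it comes to rest with its foot about 29 to 70 mm and its cap's top about 133 to 174 mm above the shelf. The jar's weight makes it sink only about 1 mm.
- stand_high (a point): Fixed point on the stand's axis 70 mm above the shelf. How the funnel yields: pushed with 4 to 6 N on the cap of the jar in it, it slides down by an unknown 2 to 12 mm and does not come back up; then it meets its stop (height unknown within 30 mm) and resists like a spring of about 5 N per mm. Some 5 mm further it goes solid, at about 30 N.
- jar_straight: Bystander: straight-sided frosted glass jar 72 mm across, 104 mm high, same 36 mm steel cap. Origin at the centre of its foot. It may stand where the tapered jar stood in another start.
- bucket: Bystander: small steel bucket with closed hinged lid, 124 mm across, 135 mm high. Origin at the centre of its foot.
- mug: Bystander: white mug 80 mm across, 80 mm high. Origin at the centre of its foot.
- lighter: Bystander: gas lighter upright in a plastic holder, 70 x 50 mm, 142 mm high. Origin under its centre.
- grinder: Bystander: wooden pepper grinder 52 mm across, 148 mm high. Origin at the centre of its foot.
- brush: Bystander: black basting brush, 190 mm long, lying along its x axis. Origin under its middle.
- spatula: Bystander: aluminium spatula, 320 mm long, lying along its x axis. Origin under its middle.
There are look-alikes about, which are no part of the job. Leave any yellow look-alike of the jar alone. What is shaped like the stand but pink or turquoise is not meant.

How it is judged:
By the outcome, as a careful person would: the job done as asked, in the order asked, and still so for the second after the job is handed in, with the robot touching nothing.
It also fails if it takes over 54 s, if anything falls off the work surface, if the arm or the gripper's body presses on something with over 40 N, if the wrist force passes 120 N, or if a joint passes its speed limit or range.

## Working session

There is one attempt and no reset: what is moved stays moved. The work goes in short steps, Python scripts to look and compute and a tool call to move; the robot and the scene stay as the last step left them, time stands still between calls to the robot, and variables do not carry over. Pictures are saved under pics/ and viewed, and the job is handed in when it is done.

Besides the shell and the picture viewer there is one more tool, called as a command line: name --argument value ..., lists and objects as JSON in quotes. carry_out: Moves the arm, as the interface text tells. Its arguments: {"type":"object","properties":{"deltas":{"type":"array"},"newtons":{"type":"number"}},"required":["deltas"]}

```bash
mkdir -p pics; ls
python3 - <<'E'
from cell import *
import cv2,numpy as np
o=get_obs();print(o)
for n in("scene","top"):
    p,d=grab_frame(n);cv2.imwrite(f"pics/{n}0.png",p[:,:,::-1]);np.savez(f"pics/{n}0.npz",p=p,d=d)
    print(n,get_calibration(n))
E
```

```text
pics
{'t': 0.0, 'joints': array([ 1.18409798,  0.46944749, -0.04859701,  1.53371259,  0.02414427,
        1.1410119 , -0.0822879 ]), 'joint_vel': array([ 0.00011289, -0.00123674, -0.00163773, -0.00037232, -0.00091667,
       -0.00027434, -0.00011293]), 'joint_efforts': array([ 8.90722231e-05, -5.07979274e+01, -8.05618661e-02, -2.36157238e+01,
       -6.13228697e-02,  3.79552727e-02,  1.65761003e-04]), 'position': array([ 0.23617615, -0.63167702,  0.22148749]), 'tcp_rot': array([-5.20069548e-04,  8.21666569e-01, -5.69967594e-01, -8.49566733e-04]), 'wrist_force': array([0.06472641, 0.35479563, 0.27111657]), 'wrist_torque': array([-0.00321346,  0.00162519, -0.02748076]), 'width': 0.08733709762659463}
scene {'mtx': array([[432.19731798,   0.        , 315.15221489],
       [  0.        , 432.19731798, 203.45769816],
       [  0.        ,   0.        ,   1.        ]]), 'rvec': array([ 2.15220047,  0.68926731, -0.34815981]), 'tvec': array([-0.42207604, -0.13233443,  1.62314792])}
top {'mtx': array([[360.8396205 ,   0.        , 316.25597675],
       [  0.        , 360.8396205 , 197.802173  ],
       [  0.        ,   0.        ,   1.        ]]), 'rvec': array([ 2.15081794, -2.11474385,  0.22298964]), 'tvec': array([-0.05038285,  0.53072905,  1.0217335 ])}
```

View pics/scene0.png

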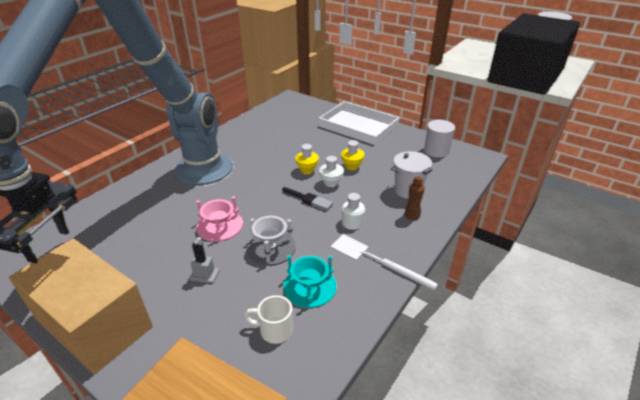

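View pics/top0.png

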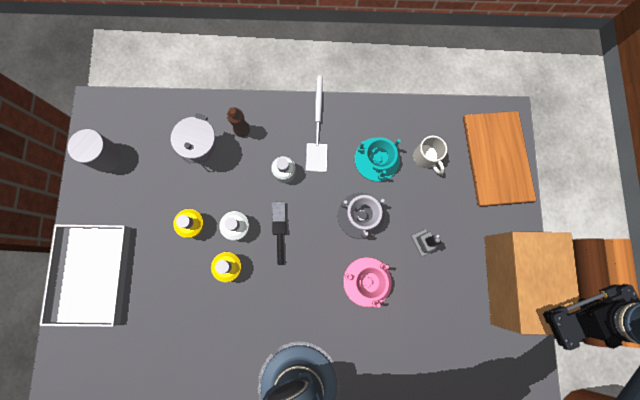

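The scene view shows four jar-like objects: yellow at (307,160) and (352,156), frosted at (331,172) and (353,212). Of the three stands, the steel one is at (270,240), with pink at (218,217) and turquoise at (309,280). In the top view the frosted jars are at (234,226) and (283,168), and the steel stand is at (363,212). Next I'll take close crops.

```bash
cat > h.py <<'E'
import cv2,numpy as np
from cell import get_calibration
def cal(n):
    c=get_calibration(n);R=cv2.Rodrigues(c["rvec"])[0];return c["mtx"],R,c["tvec"].ravel()
def ray(n,u,v):
    K,R,t=cal(n);d=R.T@np.linalg.inv(K)@np.array([u,v,1.]);return -R.T@t,d
def onz(n,u,v,z):
    o,d=ray(n,u,v);return o+d*(z-o[2])/d[2]
def cloud(n,d):
    K,R,t=cal(n);v,u=np.indices(d.shape);x=np.stack([(u-K[0,2])/K[0,0]*d,(v-K[1,2])/K[1,1]*d,d],-1)
    return (x-t)@R
def proj(n,X):
    K,R,t=cal(n);q=K@(R@np.asarray(X)+t);return q[:2]/q[2]
E
python3 - <<'E'
import cv2,numpy as np
from h import *
a=cv2.imread("pics/scene0.png");b=cv2.imread("pics/top0.png")
A=cv2.resize(a[140:270,240:380],None,fx=4,fy=4,interpolation=2)[:, :]
B=cv2.resize(b[140:260,210:410],None,fx=4,fy=4,interpolation=2)
cv2.imwrite("pics/cA.png",A);cv2.imwrite("pics/cB.png",B)
for n in("scene","top"):
    d=np.load(f"pics/{n}0.npz")["d"];P=cloud(n,d)
    pts={"scene":[(331,163),(353,201),(270,240),(331,180),(353,220)],"top":[(235,218),(285,162),(364,211),(300,220)]}[n]
    for u,v in pts: print(n,u,v,P[v,u].round(3))
E
```

```text
scene 331 163 [0.457 0.182 0.096]
scene 353 201 [0.63  0.043 0.098]
scene 270 240 [ 0.517 -0.21   0.071]
scene 331 180 [0.471 0.163 0.042]
scene 353 220 [0.642 0.029 0.039]
top 235 218 [0.465 0.192 0.065]
top 285 162 [0.624 0.051 0.104]
top 364 211 [ 0.497 -0.186  0.031]
top 300 220 [ 0.471  0.007 -0.002]
```

View pics/cA.png

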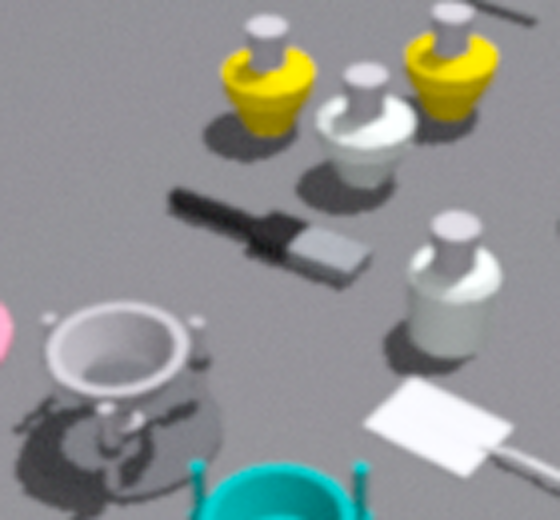

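View pics/cB.png

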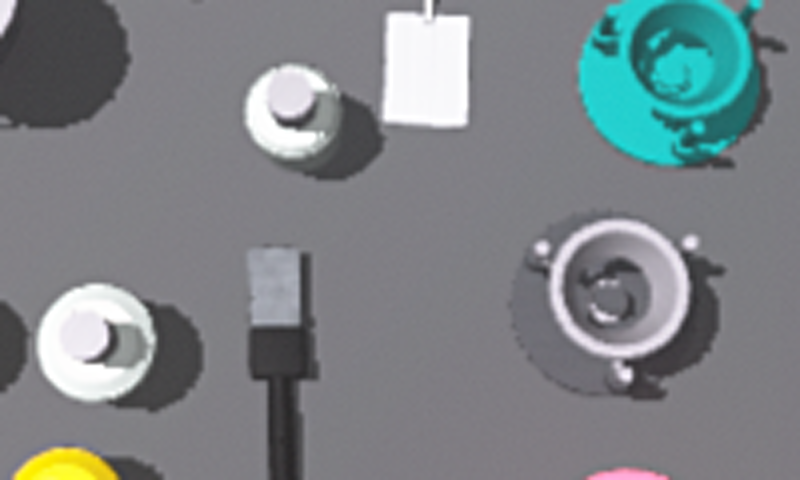

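The frosted jar at scene (331,172) and top (234,226) tapers to a narrow foot, so it is the target. The one at scene (353,212) is straight-sided. The steel funnel rim is centred near top (365,212) and scene (269,226).

Run:
```python
import cv2,numpy as np
from h import *
C={}
for n in("scene","top"):
    d=np.load(f"pics/{n}0.npz")["d"];C[n]=cloud(n,d)
def near(P,c,r): return np.hypot(P[...,0]-c[0],P[...,1]-c[1])<r
for n,P in C.items():
    # jar
    m=near(P,(.457,.182),.05)&(P[...,2]>.097);q=P[m]
    cx,r=cv2.minEnclosingCircle(q[:,:2].astype(np.float32)); print(n,"cap",m.sum(),cx,r,np.median(q[:,2]))
    v,u=np.nonzero(m); print("  pix",u.mean(),v.mean(),"onz",onz(n,u.mean(),v.mean(),.104).round(4))
    m=near(P,(.457,.182),.07)&(P[...,2]>.035);q=P[m]
    cx,r=cv2.minEnclosingCircle(q[:,:2].astype(np.float32)); print("  body",m.sum(),cx,r)
    # stand
    m=near(P,(.5,-.19),.1)&(P[...,2]>.03);q=P[m]
    print(n,"stand z pct",np.percentile(q[:,2],[50,75,90,95,99]))
    h=np.histogram(q[:,2],bins=np.arange(.03,.13,.004));print(dict(zip(h[1].round(3),h[0])))
```

```text
scene cap 59 (0.44914165139198303, 0.19795411825180054) 0.02037210576236248 0.10311745133809956
  pix 331.2881355932203 158.94915254237287 onz [0.4505 0.1926 0.104 ]
  body 437 (0.45358189940452576, 0.19451406598091125) 0.04449176788330078
scene stand z pct [0.07490257 0.08223863 0.08426924 0.08518428 0.08683961]
{np.float64(0.03): np.int64(11), np.float64(0.034): np.int64(2), np.float64(0.038): np.int64(4), np.float64(0.042): np.int64(13), np.float64(0.046): np.int64(12), np.float64(0.05): np.int64(25), np.float64(0.054): np.int64(48), np.float64(0.058): np.int64(56), np.float64(0.062): np.int64(58), np.float64(0.066): np.int64(62), np.float64(0.07): np.int64(74), np.float64(0.074): np.int64(75), np.float64(0.078): np.int64(113), np.float64(0.082): np.int64(185), np.float64(0.086): np.int64(14), np.float64(0.09): np.int64(0), np.float64(0.094): np.int64(0), np.float64(0.098): np.int64(0), np.float64(0.102): np.int64(0), np.float64(0.106): np.int64(0), np.float64(0.11): np.int64(0), np.float64(0.114): np.int64(0), np.float64(0.118): np.int64(0), np.float64(0.122): np.int64(0)}
top ca
[... 371 characters left out ...]
0.038): np.int64(0), np.float64(0.042): np.int64(2), np.float64(0.046): np.int64(5), np.float64(0.05): np.int64(19), np.float64(0.054): np.int64(47), np.float64(0.058): np.int64(51), np.float64(0.062): np.int64(59), np.float64(0.066): np.int64(48), np.float64(0.07): np.int64(66), np.float64(0.074): np.int64(57), np.float64(0.078): np.int64(128), np.float64(0.082): np.int64(235), np.float64(0.086): np.int64(36), np.float64(0.09): np.int64(0), np.float64(0.094): np.int64(0), np.float64(0.098): np.int64(0), np.float64(0.102): np.int64(0), np.float64(0.106): np.int64(0), np.float64(0.11): np.int64(0), np.float64(0.114): np.int64(0), np.float64(0.118): np.int64(0), np.float64(0.122): np.int64(0)}
```

Run:
```python
import cv2,numpy as np
from h import *
from scipy.optimize import least_squares
for n in("scene","top"):
    d=np.load(f"pics/{n}0.npz")["d"];P=cloud(n,d)
    m=(np.hypot(P[...,0]-.5,P[...,1]+.19)<.1)&(P[...,2]>.079);m=m.astype(np.uint8)
    k,l,s,c=cv2.connectedComponentsWithStats(m,connectivity=8)
    i=1+np.argmax(s[1:,4]);print(n,[tuple(x) for x in s[1:]])
    q=P[l==i]
    f=least_squares(lambda a:np.hypot(q[:,0]-a[0],q[:,1]-a[1])-a[2],[.5,-.19,.045],loss="soft_l1",f_scale=.003)
    print("circle",f.x,np.median(q[:,2]), "encl",cv2.minEnclosingCircle(q[:,:2].astype(np.float32)))
    # base plate
    m=(np.hypot(P[...,0]-.5,P[...,1]+.19)<.1)&(P[...,2]>.0045)&(P[...,2]<.013)
    q=P[m];print("base",cv2.minEnclosingCircle(q[:,:2].astype(np.float32)))
    # rim top rods
    for b in [(541,249),(690,241),(622,374)] if n=="top" else []:
        print("rod",onz(n,210+b[0]/4,140+b[1]/4,.084).round(4))
    if n=="top":
        print("rimC",onz(n,210+619/4,140+287/4,.084))
    else: print("rimC",onz(n,240+118/4,140+348/4,.084))
    for y in [(0.9,0),(0.5,0),(.5,-.4)]:
        u,v=proj(n,(*y,0));u,v=int(u),int(v)
        if 0<=u<640 and 0<=v<400: print("table",P[v,u].round(4))
```

```text
scene [(np.int32(251), np.int32(216), np.int32(36), np.int32(24), np.int32(277)), (np.int32(288), np.int32(219), np.int32(3), np.int32(4), np.int32(9)), (np.int32(265), np.int32(241), np.int32(4), np.int32(4), np.int32(12))]
circle [ 0.48942955 -0.18008533  0.0449918 ] 0.08295768449110397 encl ((0.4805309474468231, -0.1854497790336609), 0.059782519936561584)
base ((0.4988664388656616, -0.17159894108772278), 0.08367189019918442)
rimC [ 0.49108124 -0.17991307  0.084     ]
table [ 0.8984 -0.0014  0.0026]
table [ 0.4977  0.003  -0.0011]
table [ 0.498  -0.4012  0.0019]
top [(np.int32(348), np.int32(195), np.int32(34), np.int32(34), np.int32(347)), (np.int32(381), np.int32(199), np.int32(4), np.int32(3), np.int32(10)), (np.int32(344), np.int32(200), np.int32(3), np.int32(4), np.int32(11)), (np.int32(364), np.int32(232), np.int32(4), np.int32(3), np.int32(10))]
circle [ 0.48826654 -0.17938566  0.0447245 ] 0.08358918339863297 encl ((0.48852431774139404, -0.17970409989356995), 0.05001990497112274)
base ((0.5042946338653564, -0.1778460294008255), 0.09039200842380524)
rod [ 0.5137 -0.1243  0.084 ]
rod [ 0.5216 -0.2319  0.084 ]
rod [ 0.4249 -0.1817  0.084 ]
rimC [ 0.48712527 -0.18022398  0.084     ]
table [ 1.2863  0.0137 -0.7438]
table [0.5014 0.001  0.0028]
table [ 0.5032 -0.3979 -0.0021]
```

```bash
cat >> h.py <<'E'
from scipy.spatial.transform import Rotation as Ro
def totool(tgt):
    from cell import get_obs
    o=get_obs();w,x,y,z=o["tcp_rot"];R=Ro.from_quat([x,y,z,w])
    d=np.array(tgt)-o["position"];print("t",round(o["t"],2),"pos",o["position"].round(4),"F",o["wrist_force"].round(2),"w",round(o["width"],4))
    print(" world d",d.round(4),"tool d",R.inv().apply(d).round(4),"xaxis",R.as_matrix()[:,0].round(3),"z",R.as_matrix()[:,2].round(3))
E
python3 - <<'E'
from h import *
P=cloud("top",np.load("pics/top0.npz")["d"])
print("yellow",onz("top",226,267,.08),onz("top",188,223,.08),"box",P[280,520],"board",P[160,500])
m=(P[...,2]>.11)&(P[...,0]>.35)&(P[...,1]>-.45)&(P[...,1]<.6);print(P[m][:,2].max())
totool((.52,-.2,.3))
totool((.4465,.195,.3))
E
```

```text
yellow [0.32600398 0.20640483 0.08      ] [0.44647981 0.32068255 0.08      ] box [ 0.30453627 -0.57062811  0.15711688] board [ 0.66867157 -0.61833113  0.02346172]
0.15050259153140308
t 0.1 pos [ 0.2362 -0.6317  0.2216] F [-0.72  0.01 -0.41] w 0.0871
 world d [0.2838 0.4317 0.0784] tool d [-0.3051 -0.417  -0.0779] xaxis [ 0.35  -0.937 -0.002] z [-0.001  0.002 -1.   ]
t 0.1 pos [ 0.2362 -0.6317  0.2216] F [-0.72  0.01 -0.41] w 0.0871
 world d [0.2103 0.8267 0.0784] tool d [-0.7009 -0.4865 -0.0772] xaxis [ 0.35  -0.937 -0.002] z [-0.001  0.002 -1.   ]
```

carry_out --deltas '[[[0, 0, 0], [0, 0, -0.04], 0.065], [[0, 0, 0], [0, 0, -0.035], 0.065], [[0, 0, 0], [-0.03, -0.038, 0], 0.065], [[0, 0, 0], [-0.03, -0.038, 0], 0.065], [[0, 0, 0], [-0.03, -0.038, 0], 0.065], [[0, 0, 0], [-0.03, -0.038, 0], 0.065], [[0, 0, 0], [-0.03, -0.038, 0], 0.065], [[0, 0, 0], [-0.03, -0.038, 0], 0.065], [[0, 0, 0], [-0.03, -0.038, 0], 0.065], [[0, 0, 0], [-0.03, -0.038, 0], 0.065], [[0, 0, 0], [-0.03, -0.038, 0], 0.065], [[0, 0, 0], [-0.03, -0.038, 0], 0.065]]' --newtons 15

```text
t: 1.3
position: [0.4877, -0.2163, 0.2973]
tcp_rot: [0.0, 0.822, -0.57, -0.0]
wrist_force: [1.3, -0.5, -0.7]
width: 0.0647
```

```bash
python3 -c "
from h import *
totool((.4465,.195,.2))"
```

```text
t 1.3 pos [ 0.4877 -0.2163  0.2973] F [ 1.28 -0.47 -0.68] w 0.0647
 world d [-0.0412  0.4113 -0.0973] tool d [-0.3997 -0.1055  0.0973] xaxis [ 0.35  -0.937 -0.   ] z [-0. -0. -1.]
```

carry_out --deltas '[[[0, 0, 0], [-0.04, -0.0105, 0], 0.065], [[0, 0, 0], [-0.04, -0.0105, 0], 0.065], [[0, 0, 0], [-0.04, -0.0105, 0], 0.065], [[0, 0, 0], [-0.04, -0.0105, 0], 0.065], [[0, 0, 0], [-0.04, -0.0105, 0], 0.065], [[0, 0, 0], [-0.04, -0.0105, 0], 0.065], [[0, 0, 0], [-0.04, -0.0105, 0.02], 0.065], [[0, 0, 0], [-0.04, -0.0105, 0.025], 0.065], [[0, 0, 0], [-0.04, -0.0105, 0.025], 0.065], [[0, 0, 0], [-0.04, -0.0105, 0.027], 0.065], [[0, 0, 0], [0, 0, 0], 0.065], [[0, 0, 0], [0, 0, 0], 0.065]]'

```text
t: 2.5
position: [0.4447, 0.1938, 0.1997]
tcp_rot: [0.001, 0.822, -0.569, -0.001]
wrist_force: [0.5, -1.1, 0.0]
width: 0.0655
```

```bash
python3 -c "
from h import *
from cell import *
totool((.4465,.195,.15))
for n in('scene','top'):
    p,d=grab_frame(n);np.savez(f'pics/{n}1.npz',p=p,d=d);u,v=map(int,proj(n,(.4465,.195,.12)))
    cv2.imwrite(f'pics/{n}1.png',cv2.resize(p[max(v-60,0):v+60,u-60:u+60,::-1],None,fx=4,fy=4,interpolation=2))
a=cv2.imread('pics/scene1.png');b=cv2.imread('pics/top1.png');cv2.imwrite('pics/c1.png',cv2.resize(np.hstack([a,b]),(800,400)))
"
```

```text
t 2.5 pos [0.4447 0.1938 0.1997] F [ 0.47 -1.06  0.01] w 0.0655
 world d [ 0.0018  0.0012 -0.0497] tool d [-0.0005 -0.0022  0.0497] xaxis [ 0.353 -0.936 -0.   ] z [-0.002 -0.001 -1.   ]
```

View pics/c1.png

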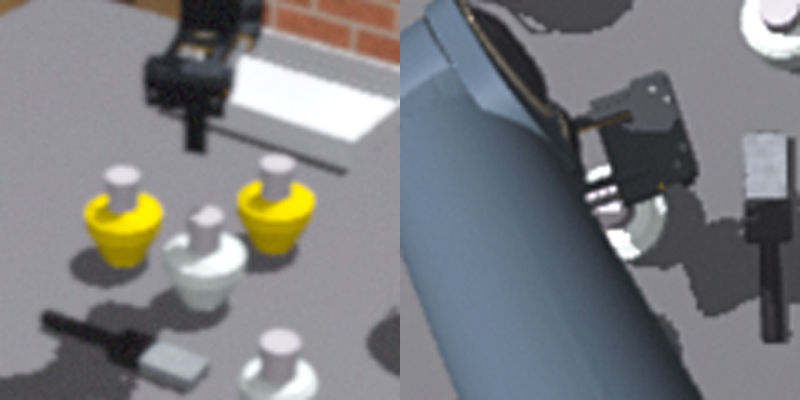

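The scene crop (left) shows the fingers above and behind the frosted tapered jar, whose cap is at (207,225). The top crop shows the cap at (612,205) between the finger lines. I'll descend now.

carry_out --deltas '[[[0, 0, 0], [0, -0.002, 0.025], 0.065], [[0, 0, 0], [0, 0, 0.025], 0.065], [[0, 0, 0], [0, 0, 0.025], 0.065], [[0, 0, 0], [0, 0, 0.02], 0.065], [[0, 0, 0], [0, 0, 0.02], 0.065], [[0, 0, 0], [0, 0, 0.012], 0.065], [[0, 0, 0], [0, 0, 0], 0.065], [[0, 0, 0], [0, 0, 0], 0.065]]'

```text
t: 3.4
position: [0.4483, 0.1937, 0.0743]
tcp_rot: [-0.0, 0.821, -0.57, 0.0]
wrist_force: [0.0, -0.0, 0.1]
width: 0.065
```

```bash
python3 -c "
from h import *
from cell import *
totool((.4465,.195,.072))
for n in('scene',):
    p,d=grab_frame(n);u,v=map(int,proj(n,(.4465,.195,.1)))
    cv2.imwrite(f'pics/{n}2.png',cv2.resize(p[max(v-40,0):v+40,u-50:u+50,::-1],None,fx=6,fy=6,interpolation=2))
"
```

```text
t 3.4 pos [0.4483 0.1937 0.0743] F [ 0.02 -0.01  0.09] w 0.065
 world d [-0.0018  0.0013 -0.0023] tool d [-0.0018  0.0012  0.0023] xaxis [ 0.349 -0.937  0.   ] z [ 0.001  0.    -1.   ]
```

View pics/scene2.png

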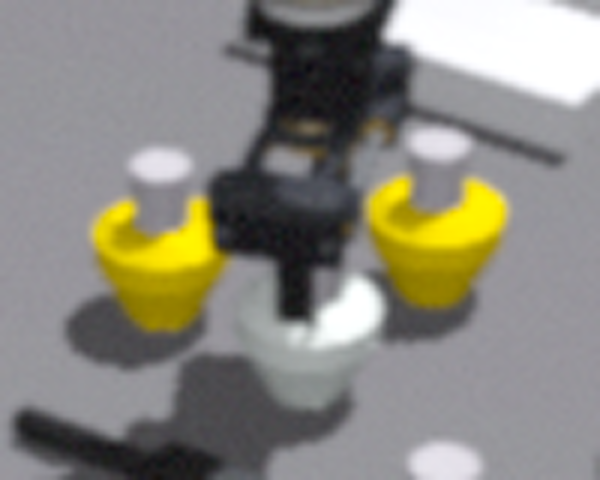

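The near finger (295,290) stands in front of the cap, above the shoulder, and nothing is touching. I'll close the fingers.

carry_out --deltas '[[[0, 0, 0], [-0.001, 0, 0.001], 0.055], [[0, 0, 0], [0, 0, 0], 0.045], [[0, 0, 0], [0, 0, 0], 0.04], [[0, 0, 0], [0, 0, 0], 0.036], [[0, 0, 0], [0, 0, 0], 0.03], [[0, 0, 0], [0, 0, 0], 0.03], [[0, 0, 0], [0, 0, 0], 0.03], [[0, 0, 0], [0, 0, 0], 0.03], [[0, 0, 0], [0, 0, 0], 0.03]]' --newtons 15

```text
t: 4.35
position: [0.4472, 0.1952, 0.0726]
tcp_rot: [-0.0, 0.822, -0.57, -0.0]
wrist_force: [-1.2, 1.6, 1.8]
width: 0.0346
```

carry_out --deltas '[[[0, 0, 0], [0, 0, -0.004], 0.03], [[0, 0, 0], [0, 0, -0.01], 0.03], [[0, 0, 0], [0, 0, -0.02], 0.03], [[0, 0, 0], [0, 0, -0.025], 0.03], [[0, 0, 0], [0, 0, -0.025], 0.03], [[0, 0, 0], [0, 0, -0.025], 0.03], [[0, 0, 0], [0, 0, -0.02], 0.03], [[0, 0, 0], [0, 0, -0.01], 0.03], [[0, 0, 0], [0, 0, 0], 0.03], [[0, 0, 0], [0, 0, 0], 0.03], [[0, 0, 0], [0, 0, 0], 0.03]]' --newtons 20

```text
t: 5.45
position: [0.4463, 0.1944, 0.2103]
tcp_rot: [0.001, 0.822, -0.57, -0.001]
wrist_force: [-0.0, 0.2, -2.8]
width: 0.0345
```

```bash
python3 -c "
from h import *
from cell import *
totool((.4885,-.18,.21))
p,d=grab_frame('scene')
cv2.imwrite('pics/scene3.png',cv2.resize(p[60:300,200:440,::-1],None,fx=2.4,fy=2.4,interpolation=2))
"
```

```text
t 5.45 pos [0.4463 0.1944 0.2103] F [-0.03  0.21 -2.8 ] w 0.0345
 world d [ 4.220e-02 -3.744e-01 -3.000e-04] tool d [0.3654 0.0916 0.0006] xaxis [ 0.35  -0.937  0.   ] z [-0.002 -0.001 -1.   ]
```

View pics/scene3.png

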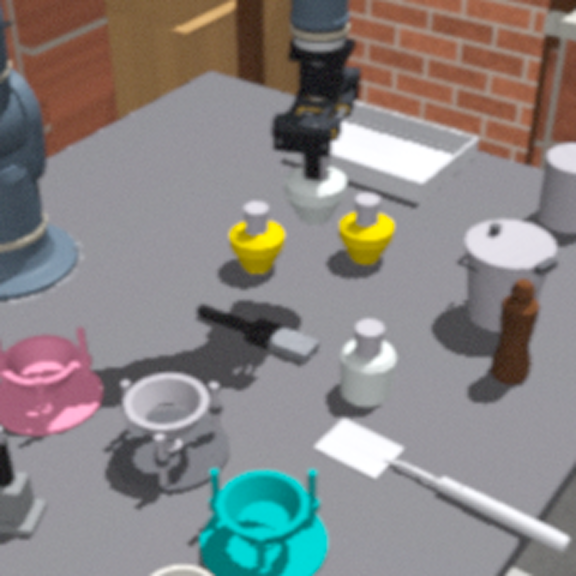

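carry_out --deltas '[[[0, 0, 0], [0.015, 0.004, 0], 0.03], [[0, 0, 0], [0.03, 0.0076, 0], 0.03], [[0, 0, 0], [0.04, 0.01, 0], 0.03], [[0, 0, 0], [0.04, 0.01, 0], 0.03], [[0, 0, 0], [0.04, 0.01, 0], 0.03], [[0, 0, 0], [0.04, 0.01, 0], 0.03], [[0, 0, 0], [0.04, 0.01, 0], 0.03], [[0, 0, 0], [0.04, 0.01, 0], 0.03], [[0, 0, 0], [0.04, 0.01, 0], 0.03], [[0, 0, 0], [0.03, 0.0076, 0], 0.03], [[0, 0, 0], [0.01, 0.0024, 0], 0.03], [[0, 0, 0], [0, 0, 0], 0.03]]'

```text
t: 6.7
position: [0.4886, -0.1805, 0.2105]
tcp_rot: [0.0, 0.821, -0.571, -0.001]
wrist_force: [-0.4, 1.8, -2.6]
width: 0.0343
```

carry_out --deltas '[[[0, 0, 0], [0, 0, 0], 0.03], [[0, 0, 0], [0, 0, 0], 0.03], [[0, 0, 0], [0, 0, 0], 0.03]]'

```text
t: 7.0
position: [0.4892, -0.1774, 0.2116]
tcp_rot: [-0.0, 0.822, -0.569, -0.0]
wrist_force: [0.1, -0.3, -2.8]
width: 0.0348
```

```bash
python3 -c "
from h import *
from cell import *
totool((.4885,-.18,.125))
for n in('scene','top'):
    p,d=grab_frame(n);np.savez(f'pics/{n}4.npz',p=p,d=d);u,v=map(int,proj(n,(.4885,-.18,.13)))
    cv2.imwrite(f'pics/{n}4.png',cv2.resize(p[max(v-60,0):v+60,u-60:u+60,::-1],(400,400),interpolation=2))
a=cv2.imread('pics/scene4.png');b=cv2.imread('pics/top4.png');cv2.imwrite('pics/c4.png',np.hstack([a,b]))
"
```

```text
t 7.0 pos [ 0.4892 -0.1774  0.2116] F [ 0.06 -0.28 -2.76] w 0.0348
 world d [-0.0007 -0.0026 -0.0866] tool d [0.0022 0.0016 0.0866] xaxis [ 0.353 -0.936 -0.   ] z [-0.  0. -1.]
```

View pics/c4.png

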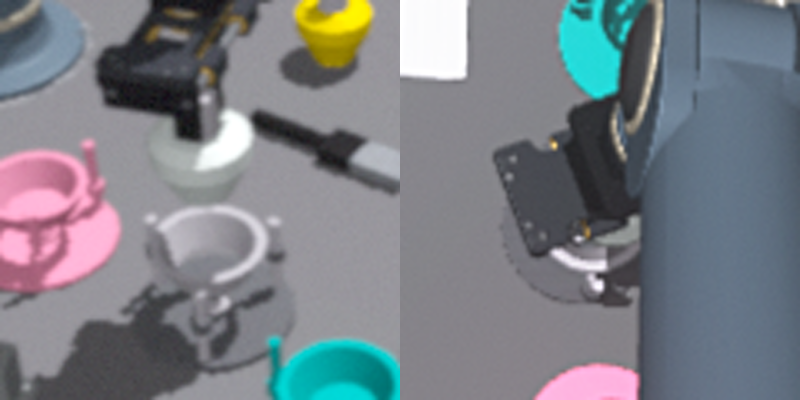

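The left crop shows the jar held upright just above and behind the funnel (210,245), while the top view is mostly hidden by the arm. I'll lower it partway.

carry_out --deltas '[[[0, 0, 0], [0.001, 0.001, 0.015], 0.03], [[0, 0, 0], [0, 0, 0.02], 0.03], [[0, 0, 0], [0, 0, 0.02], 0.03], [[0, 0, 0], [0, 0, 0.015], 0.03], [[0, 0, 0], [0, 0, 0.01], 0.03], [[0, 0, 0], [0, 0, 0], 0.03], [[0, 0, 0], [0, 0, 0], 0.03], [[0, 0, 0], [0, 0, 0], 0.03]]'

```text
t: 7.9
position: [0.4893, -0.1804, 0.1325]
tcp_rot: [-0.0, 0.822, -0.57, 0.001]
wrist_force: [0.3, -0.4, -1.9]
width: 0.0347
```

```bash
python3 -c "
from h import *
from cell import *
totool((.4885,-.18,.115))
p,d=grab_frame('scene');np.savez('pics/scene5.npz',p=p,d=d);u,v=map(int,proj('scene',(.4885,-.18,.1)))
cv2.imwrite('pics/scene5.png',cv2.resize(p[max(v-40,0):v+40,u-40:u+40,::-1],(560,560),interpolation=2))
totool((.4885,-.18,.115))
P=cloud('scene',d);
for z in(.09,.1): print(proj('scene',(.4885,-.18,z)))
"
```

```text
t 7.9 pos [ 0.4893 -0.1804  0.1325] F [ 0.26 -0.44 -1.9 ] w 0.0347
 world d [-0.0008  0.0004 -0.0175] tool d [-0.0007  0.0007  0.0175] xaxis [ 0.35  -0.937  0.001] z [ 0.002 -0.001 -1.   ]
t 7.95 pos [ 0.4893 -0.1805  0.1325] F [ 0.21  0.07 -2.23] w 0.0343
 world d [-0.0008  0.0005 -0.0175] tool d [-0.0007  0.0006  0.0175] xaxis [ 0.35  -0.937  0.001] z [ 0.002 -0.001 -1.   ]
[268.62791199 225.0790108 ]
[268.35731714 222.40328668]
```

View pics/scene5.png

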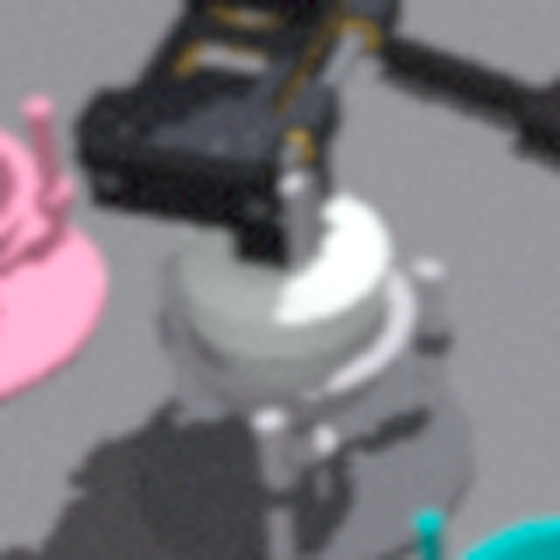

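The jar's foot is inside the funnel, centred at about (285,310) and ringed by the rim. I'll go down slowly and watch the force.

carry_out --deltas '[[[0, 0, 0], [0, 0, 0.005], 0.03], [[0, 0, 0], [0, 0, 0.005], 0.03], [[0, 0, 0], [0, 0, 0.003], 0.03], [[0, 0, 0], [0, 0, 0], 0.03], [[0, 0, 0], [0, 0, 0], 0.03]]'

```text
t: 8.45
position: [0.4885, -0.1802, 0.1184]
tcp_rot: [-0.0, 0.822, -0.57, -0.0]
wrist_force: [-0.0, -0.4, -2.4]
width: 0.0346
```

carry_out --deltas '[[[0, 0, 0], [0, 0, 0.001], 0.03], [[0, 0, 0], [0, 0, 0], 0.03]]'

```text
t: 8.65
position: [0.4887, -0.1802, 0.1177]
tcp_rot: [-0.0, 0.822, -0.57, 0.0]
wrist_force: [0.5, 1.0, -1.2]
width: 0.0346
```

carry_out --deltas '[[[0, 0, 0], [0, 0, 0.001], 0.03], [[0, 0, 0], [0, 0, 0], 0.03], [[0, 0, 0], [0, 0, 0], 0.03]]'

```text
t: 8.95
position: [0.4888, -0.1802, 0.1168]
tcp_rot: [-0.0, 0.822, -0.57, 0.0]
wrist_force: [-0.7, 1.6, -0.2]
width: 0.0347
```

The weight is now carried by the funnel, so I'll release the jar and rise.

carry_out --deltas '[[[0, 0, 0], [0, 0, 0], 0.04], [[0, 0, 0], [0, 0, 0], 0.05], [[0, 0, 0], [0, 0, 0], 0.06], [[0, 0, 0], [0, 0, 0], 0.065], [[0, 0, 0], [0, 0, 0], 0.065], [[0, 0, 0], [0, 0, 0], 0.065], [[0, 0, 0], [0, 0, -0.01], 0.065], [[0, 0, 0], [0, 0, -0.02], 0.065], [[0, 0, 0], [0, 0, -0.02], 0.065], [[0, 0, 0], [0, 0, -0.02], 0.065], [[0, 0, 0], [0, 0, 0], 0.04], [[0, 0, 0], [0, 0, 0], 0.02]]'

```text
t: 10.15
position: [0.4886, -0.1804, 0.187]
tcp_rot: [-0.0, 0.822, -0.57, 0.001]
wrist_force: [-0.2, -0.3, -0.4]
width: 0.0559
```

carry_out --deltas '[[[0, 0, 0], [0, 0, 0], 0], [[0, 0, 0], [0, 0, 0], 0], [[0, 0, 0], [0, 0, 0], 0], [[0, 0, 0], [0, 0, 0], 0], [[0, 0, 0], [0, 0, 0], 0]]'

```text
t: 10.65
position: [0.4885, -0.1803, 0.1863]
tcp_rot: [0.0, 0.822, -0.57, -0.0]
wrist_force: [-0.5, 0.3, -0.5]
width: 0.017
```

```bash
python3 -c "
from h import *
from cell import *
p,d=grab_frame('scene');np.savez('pics/scene6.npz',p=p,d=d);u,v=map(int,proj('scene',(.4885,-.18,.12)))
cv2.imwrite('pics/scene6.png',cv2.resize(p[max(v-40,0):v+40,u-40:u+40,::-1],(560,560),interpolation=2))
totool((.4885,-.18,.15))
print(u,v,proj('scene',(.4885,-.18,.147)))
"
```

```text
t 10.7 pos [ 0.4885 -0.1803  0.1864] F [0.39 0.02 0.01] w 0.0128
 world d [ 0.      0.0003 -0.0364] tool d [-0.0003 -0.0001  0.0364] xaxis [ 0.35  -0.937 -0.   ] z [-0.  0. -1.]
267 216 [267.04792202 209.45558963]
```

View pics/scene6.png

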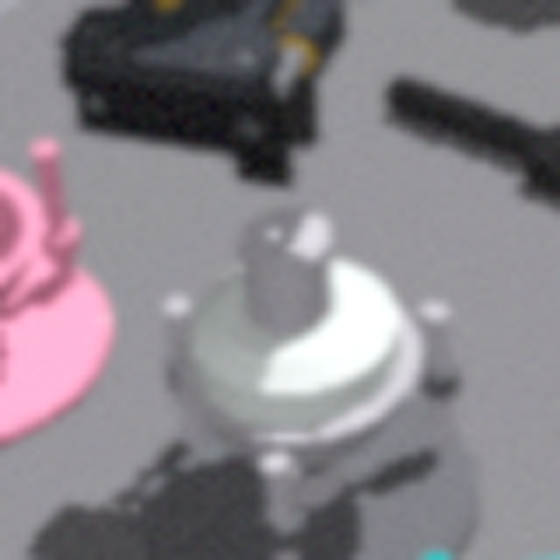

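The jar sits upright in the funnel with its cap top at crop (286,232), which agrees with a cap height of about 0.147 m. I'll finish closing the fingers, then descend onto the cap.

carry_out --deltas '[[[0, 0, 0], [0, 0, 0.01], 0], [[0, 0, 0], [0, 0, 0.01], 0], [[0, 0, 0], [0, 0, 0.008], 0], [[0, 0, 0], [0, 0, 0.002], 0], [[0, 0, 0], [0, 0, 0], 0], [[0, 0, 0], [0, 0, 0], 0]]'

```text
t: 11.3
position: [0.4888, -0.1804, 0.1567]
tcp_rot: [-0.0, 0.822, -0.57, 0.0]
wrist_force: [-0.8, -0.5, 0.3]
width: 0.0004
```

```bash
python3 -c "
from h import *
from cell import *
d=np.load('pics/scene6.npz')['d'];P=cloud('scene',d)
m=(np.hypot(P[...,0]-.4885,P[...,1]+.18)<.03)&(P[...,2]>.14)&(P[...,2]<.16);v,u=np.nonzero(m)
print(m.sum(),np.median(P[m],0),onz('scene',u.mean(),v.mean(),.147))
totool((.4885,-.18,.147))
p,d=grab_frame('scene');u,v=map(int,proj('scene',(.4885,-.18,.12)))
cv2.imwrite('pics/scene7.png',cv2.resize(p[max(v-40,0):v+40,u-40:u+40,::-1],(560,560),interpolation=2))
"
```

```text
107 [ 0.49250574 -0.18173159  0.14710452] [ 0.49246777 -0.18181902  0.147     ]
t 11.3 pos [ 0.4888 -0.1804  0.1567] F [-0.8  -0.52  0.28] w 0.0004
 world d [-0.0003  0.0004 -0.0097] tool d [-0.0004  0.0001  0.0097] xaxis [ 0.35  -0.937  0.   ] z [ 0. -0. -1.]
```

View pics/scene7.png

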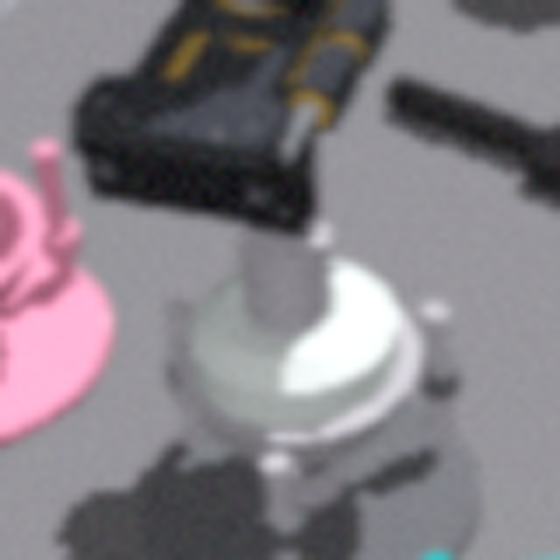

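```bash
python3 -c "
from h import *
from cell import *
p,d=grab_frame('scene');np.savez('pics/scene8.npz',p=p,d=d)
u,v=map(int,proj('scene',(.4885,-.18,.12)))
for z in (.1567,.1757,.227): 
  q=proj('scene',(.4888,-.1804,z));print(z,q,(q-[u-40,v-40])*7)
P=cloud('scene',d)
m=(np.hypot(P[...,0]-.4885,P[...,1]+.18)<.06)&(P[...,2]>.15)
q=P[m];h=np.histogram(q[:,2],bins=np.arange(.15,.26,.01));print(h[0])
i=np.argsort(q[:,2])[:8];print(q[i].round(3))
t=grab_frame('top')[0];cv2.imwrite('pics/top8.png',cv2.resize(t[150:270,300:430,::-1],None,fx=5,fy=5,interpolation=2))
U,V=u,v
c=cv2.resize(p[V-35:V+20,U-35:U+25,::-1],None,fx=10,fy=10,interpolation=0);c=np.clip(c.astype(float)*2,0,255).astype(np.uint8);cv2.imwrite('pics/s8.png',c)
"
```

```text
0.1567 [266.75707319 206.81814691] [278.2995123  215.72702834]
0.1757 [266.20355111 201.34713954] [274.42485775 177.4299768 ]
0.227 [264.65216976 186.01329998] [263.56518835  70.09309986]
[ 12  14  11  13   7   0   0   1  38 162 104]
[[ 0.503 -0.184  0.151]
 [ 0.49  -0.198  0.151]
 [ 0.494 -0.19   0.151]
 [ 0.485 -0.188  0.156]
 [ 0.498 -0.185  0.156]
 [ 0.5   -0.175  0.158]
 [ 0.503 -0.184  0.158]
 [ 0.5   -0.171  0.158]]
```

View pics/s8.png

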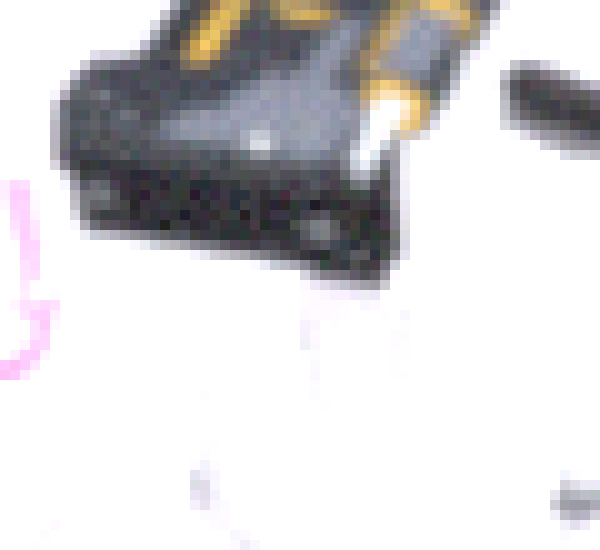

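View pics/top8.png

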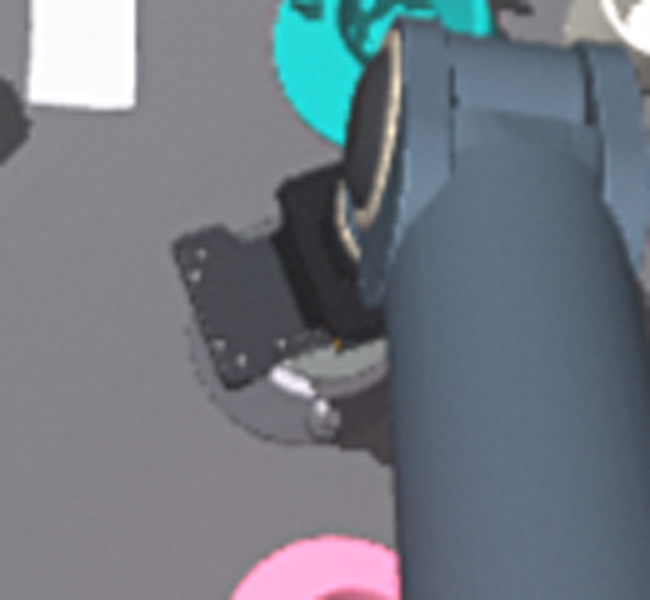

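The TCP projects to (278,216) in the earlier crop, right over the cap top. The gripper body in front hides the fingertips. I'll press in small steps.

carry_out --deltas '[[[0, 0, 0], [0.001, -0.001, 0.004], 0], [[0, 0, 0], [0, 0, 0.003], 0], [[0, 0, 0], [0, 0, 0], 0], [[0, 0, 0], [0, 0, 0], 0]]'

```text
t: 11.85
position: [0.4897, -0.1809, 0.1494]
tcp_rot: [0.0, 0.822, -0.57, -0.0]
wrist_force: [-0.1, -0.8, 0.3]
width: 0.0005
```

carry_out --deltas '[[[0, 0, 0], [0, 0, 0.001], 0], [[0, 0, 0], [0, 0, 0], 0]]'

```text
t: 12.05
position: [0.4899, -0.1809, 0.1486]
tcp_rot: [-0.0, 0.822, -0.57, 0.0]
wrist_force: [1.1, -0.6, 0.5]
width: 0.0002
```

carry_out --deltas '[[[0, 0, 0], [0, 0, 0.001], 0], [[0, 0, 0], [0, 0, 0], 0]]'

```text
t: 12.25
position: [0.4902, -0.181, 0.148]
tcp_rot: [-0.0, 0.822, -0.57, 0.0]
wrist_force: [-0.5, -0.3, 3.5]
width: 0.0005
```

carry_out --deltas '[[[0, 0, 0], [0, 0, 0.001], 0], [[0, 0, 0], [0, 0, 0], 0]]'

```text
t: 12.45
position: [0.4903, -0.181, 0.1471]
tcp_rot: [-0.0, 0.822, -0.57, 0.001]
wrist_force: [-0.8, 0.9, 4.9]
width: 0.0006
```

Contact is at about 0.148 m, and the funnel has started to slide (roughly 5 N).

carry_out --deltas '[[[0, 0, 0], [0, 0, 0.001], 0], [[0, 0, 0], [0, 0, 0], 0]]'

```text
t: 12.65
position: [0.4903, -0.1811, 0.1461]
tcp_rot: [-0.0, 0.822, -0.57, 0.001]
wrist_force: [-0.4, 0.9, 5.4]
width: 0.0004
```

carry_out --deltas '[[[0, 0, 0], [0, 0, 0.001], 0], [[0, 0, 0], [0, 0, 0], 0]]'

```text
t: 12.85
position: [0.4903, -0.181, 0.1451]
tcp_rot: [-0.0, 0.822, -0.57, 0.001]
wrist_force: [-0.6, -0.5, 5.4]
width: 0.0003
```

carry_out --deltas '[[[0, 0, 0], [0, 0, 0.001], 0], [[0, 0, 0], [0, 0, 0], 0]]'

```text
t: 13.05
position: [0.4903, -0.181, 0.1441]
tcp_rot: [-0.0, 0.822, -0.57, 0.001]
wrist_force: [-0.5, 0.2, 5.2]
width: 0.0008
```

carry_out --deltas '[[[0, 0, 0], [0, 0, 0.001], 0], [[0, 0, 0], [0, 0, 0], 0]]'

```text
t: 13.25
position: [0.4903, -0.1811, 0.1431]
tcp_rot: [-0.0, 0.822, -0.57, 0.001]
wrist_force: [0.2, 1.3, 5.8]
width: 0.0006
```

carry_out --deltas '[[[0, 0, 0], [0, 0, 0.001], 0], [[0, 0, 0], [0, 0, 0], 0]]'

```text
t: 13.45
position: [0.4903, -0.1811, 0.1421]
tcp_rot: [-0.0, 0.822, -0.57, 0.001]
wrist_force: [-0.5, -0.1, 5.5]
width: 0.0006
```

carry_out --deltas '[[[0, 0, 0], [0, 0, 0.001], 0], [[0, 0, 0], [0, 0, 0], 0]]'

```text
t: 13.65
position: [0.4903, -0.181, 0.1411]
tcp_rot: [-0.0, 0.822, -0.57, 0.001]
wrist_force: [-0.1, -0.9, 4.7]
width: 0.0006
```

carry_out --deltas '[[[0, 0, 0], [0, 0, 0.001], 0], [[0, 0, 0], [0, 0, 0], 0]]'

```text
t: 13.85
position: [0.4903, -0.181, 0.1401]
tcp_rot: [-0.0, 0.822, -0.57, 0.001]
wrist_force: [-0.6, 0.2, 5.0]
width: 0.0004
```

carry_out --deltas '[[[0, 0, 0], [0, 0, 0.001], 0], [[0, 0, 0], [0, 0, 0], 0]]'

```text
t: 14.05
position: [0.4903, -0.181, 0.1391]
tcp_rot: [-0.0, 0.822, -0.57, 0.001]
wrist_force: [-0.5, 0.0, 5.5]
width: 0.0004
```

carry_out --deltas '[[[0, 0, 0], [0, 0, 0.001], 0], [[0, 0, 0], [0, 0, 0], 0]]'

```text
t: 14.25
position: [0.4903, -0.1811, 0.1381]
tcp_rot: [-0.0, 0.822, -0.57, 0.001]
wrist_force: [-0.4, -0.2, 5.5]
width: 0.0003
```

carry_out --deltas '[[[0, 0, 0], [0, 0, 0.001], 0], [[0, 0, 0], [0, 0, 0], 0]]'

```text
t: 14.45
position: [0.4906, -0.1811, 0.1376]
tcp_rot: [-0.0, 0.822, -0.57, 0.001]
wrist_force: [-0.6, 0.0, 7.7]
width: 0.0003
```

carry_out --deltas '[[[0, 0, 0], [0, 0, 0.001], 0], [[0, 0, 0], [0, 0, 0], 0]]'

```text
t: 14.65
position: [0.4909, -0.1812, 0.137]
tcp_rot: [-0.0, 0.822, -0.57, 0.001]
wrist_force: [-1.8, 0.3, 10.8]
width: 0.0003
```

The stop has been reached and force rises about 3 N per commanded mm. I need roughly 5 N more.

carry_out --deltas '[[[0, 0, 0], [0, 0, 0.001], 0], [[0, 0, 0], [0, 0, 0], 0], [[0, 0, 0], [0, 0, 0], 0]]'

```text
t: 14.95
position: [0.4912, -0.1813, 0.1365]
tcp_rot: [-0.0, 0.822, -0.57, 0.002]
wrist_force: [-2.5, 1.2, 11.9]
width: 0.0006
```

carry_out --deltas '[[[0, 0, 0], [0, 0, 0.0005], 0], [[0, 0, 0], [0, 0, 0], 0], [[0, 0, 0], [0, 0, 0], 0]]'

```text
t: 15.25
position: [0.4913, -0.1813, 0.1363]
tcp_rot: [-0.0, 0.822, -0.57, 0.002]
wrist_force: [-1.2, -0.2, 13.6]
width: 0.0003
```

carry_out --deltas '[[[0, 0, 0], [0, 0, 0.0008], 0], [[0, 0, 0], [0, 0, 0], 0], [[0, 0, 0], [0, 0, 0], 0], [[0, 0, 0], [0, 0, 0], 0]]'

```text
t: 15.65
position: [0.4916, -0.1814, 0.1358]
tcp_rot: [-0.0, 0.822, -0.57, 0.002]
wrist_force: [-2.4, -0.1, 15.2]
width: 0.0003
```

```bash
python3 -c "
from h import *
from cell import *
totool((.4885,-.18,.147))"
```

```text
t 15.65 pos [ 0.4916 -0.1814  0.1358] F [-2.36 -0.07 15.23] w 0.0003
 world d [-0.0031  0.0014  0.0112] tool d [-0.0023  0.0023 -0.0112] xaxis [ 0.35  -0.937  0.003] z [ 0.004 -0.002 -1.   ]
```

15 N reached. I'll nudge slightly further for margin, then lift straight off.

carry_out --deltas '[[[0, 0, 0], [0, 0, 0.0003], 0], [[0, 0, 0], [0, 0, 0], 0], [[0, 0, 0], [0, 0, 0], 0], [[0, 0, 0], [0, 0, 0], 0]]'

```text
t: 16.05
position: [0.4916, -0.1814, 0.1356]
tcp_rot: [-0.0, 0.822, -0.57, 0.002]
wrist_force: [-2.5, -0.1, 16.6]
width: 0.0007
```

carry_out --deltas '[[[0, 0, 0], [0, 0, -0.002], 0], [[0, 0, 0], [0, 0, -0.002], 0], [[0, 0, 0], [0, 0, -0.003], 0], [[0, 0, 0], [0, 0, -0.005], 0], [[0, 0, 0], [0, 0, -0.01], 0], [[0, 0, 0], [0, 0, -0.025], 0], [[0, 0, 0], [0, 0, -0.03], 0], [[0, 0, 0], [0, 0, -0.03], 0], [[0, 0, 0], [0, 0, -0.03], 0], [[0, 0, 0], [0, 0, -0.02], 0], [[0, 0, 0], [0, 0, 0], 0], [[0, 0, 0], [0, 0, 0], 0]]'

```text
t: 17.25
position: [0.4896, -0.1809, 0.2899]
tcp_rot: [0.0, 0.822, -0.57, 0.0]
wrist_force: [0.5, 0.5, -0.8]
width: 0.0005
```

```bash
python3 -c "
from h import *
from cell import *
p,d=grab_frame('scene')
cv2.imwrite('pics/scene9.png',cv2.resize(p[:,:,::-1],(800,500),interpolation=2))
P=cloud('scene',d)
m=(np.hypot(P[...,0]-.49,P[...,1]+.18)<.03)&(P[...,2]>.125)&(P[...,2]<.16)
print(m.sum(),np.median(P[m],0)); totool((.4885,-.18,.147))
o=np.load('pics/scene0.npz');P0=cloud('scene',o['d'])
for c in [(307,147),(352,146),(353,197),(415,185),(408,165),(204,262),(275,320),(350,247),(318,200)]: 
  print(c,(P[c[1],c[0]]-P0[c[1],c[0]]).round(3),np.abs(p[c[1]-8:c[1]+8,c[0]-8:c[0]+8].astype(int)-o['p'][c[1]-8:c[1]+8,c[0]-8:c[0]+8]).mean().round(1))
"
```

```text
126 [ 0.49296207 -0.18285889  0.13683983]
t 17.3 pos [ 0.4891 -0.1808  0.2891] F [-0.65 -0.25 -0.73] w 0.0009
 world d [-0.0006  0.0008 -0.1421] tool d [-8.000e-04  1.000e-04  1.421e-01] xaxis [ 0.35  -0.937 -0.001] z [-0.002  0.    -1.   ]
(307, 147) [-0.002  0.003 -0.002] 3.1
(352, 146) [-0.001  0.002 -0.001] 3.1
(353, 197) [ 0.    -0.001  0.001] 3.2
(415, 185) [-0.     0.001 -0.001] 3.3
(408, 165) [ 0.002 -0.006  0.004] 3.2
(204, 262) [ 0.003 -0.002  0.003] 18.6
(275, 320) [-0.001  0.001 -0.001] 3.1
(350, 247) [ 0. -0.  0.] 2.4
(318, 200) [-0.002  0.003 -0.003] 5.9
```

View pics/scene9.png

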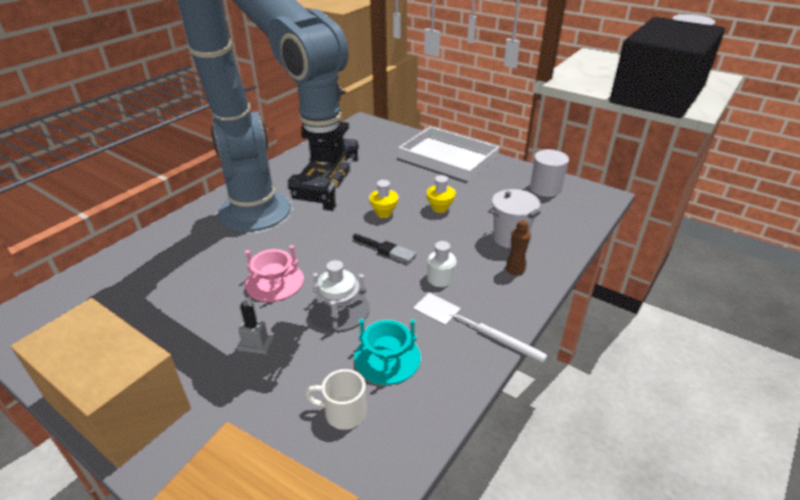

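The jar sits upright in the funnel at (336,285) with its cap about 10 mm lower. The bystanders haven't moved; the only image change is the arm's shadow at the lighter. The gripper is well clear.

```bash
python3 -c "
from cell import *
job_done()"
```

```text
the job is handed in; nothing more can be done
```

The tapered frosted jar is sitting upright and free in the steel stand's funnel, which I pressed down to its stop before handing the job in at about 17 s.

- **Placing:** I gripped the jar by its cap and lowered it until the funnel carried its weight. I then let go so it could centre itself.
- **Pressing:** With the fingers shut I pressed in steps of 1 mm or less. The funnel slid about 10 mm at roughly 5 N and then met its stop. Force rose to 15.2 N, and after a small nudge to 16.6 N. That was the highest reading, well under 30 N, though I only read the force at the end of each short move.
- **Last checks:** The cap top now measures 0.137 m, down from 0.147 m before pressing, and the gripper is about 0.15 m above it.
- **Bystanders:** The seven spots I compared on objects I wasn't meant to move match to within a few millimetres. Around the lighter the image changed, but its depth reading did not, so I put that down to the arm's shadow.
- **Disagreements:** The two cameras differed by 3–4 mm on the jar's position. The scene camera placed the seated cap about 4 mm from the funnel axis. I read both as calibration error, since the jar looked upright and centred.
- **Side force:** About 2.5 N showed sideways near the end of the press, with the tool drifting about 1 mm. It was gone after release.

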